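Free the slipped shaft collar and slide it home against the husker roll

TASK

On the roll stand, the shaft collar that has slipped away from the rubber roll must go back. First loosen its wing-headed set screw by about a quarter turn anticlockwise (seen from above) without forcing the collar along while it is still clamped, then slide the collar along the shaft until it sits right against the end of the roll. Leave the screw loose and let go.

Things in the scene. Friction and masses are not known exactly. Their poses are not given: they have to be found in the camera images.
- roll_stand: Fixed stand: base plate 85 x 320 x 10 mm, bearing blocks 76 mm high at y +-140, steel shaft 16 mm thick along its y axis, axis 60 mm up. Origin: centre of underside, z up. Black rubber roll, 50 mm thick, at y +10 to +90. Two like collars, 36 mm thick, 20 wide, each with a wing screw on top: one (centre y = +100) already sits at the roll, fixed, leave it; the slipped one is on the -y side.
- wing (a point): Centre of the wing on the slipped collar's set screw, 104 mm above the worktop, over the shaft axis. Wing: upright plate 36 mm long (point x), 9 thick (point y), 24 high (92 to 116 mm up); pinch it across its thickness. z is the screw axis, up. Tight, the wing lies along the shaft. It moves with the collar and turns with the screw; the loose collar can be slid by it.
- stop_collar (a joint): Gap between the slipped collar and the roll's end, m: 0 touching (hard stop), 0.045 to 0.08 at the start, at most 0.1; the collar's centre is at stand y = -gap. It slides along the stand's y axis, towards +y as the gap falls, and cannot turn on the shaft. While the screw is tight its point sits in one of the grooves on the shaft (8 mm apart) and holds the collar, with up to 4 mm of play; slides with about 1.5 N once loose and stays where left.
- set_screw (a joint): Turn of the slipped collar's set screw, rad: 0 fully tight, grows anticlockwise seen from above; 0 to 0.15 at the start, end stop at 1.75. Turns with under 0.1 N m, it does not rise; its point lets go of the shaft at about 0.7, and it counts as loose from 0.8; stays where left.

How it is judged:
On the way, in this order (a step that is already met when the one before it is completed fails the run):
1. the set screw of the slipped collar is loosened (turned to at least 0.8 rad) before the collar is home (value of joint set_screw above 0.8 rad and value of joint stop_collar above 0.02 m), for 0.1 s.
2. the collar is slid up against the roll (value of joint stop_collar below 0.01 m), for 0.2 s.
At the end, for the whole second after the job is handed in: The collar stands within 10 mm of the roll's end face and its set screw is left loose (at least 0.8 rad from tight) (value of joint stop_collar below 0.01 m and value of joint set_screw above 0.8 rad); the robot touches nothing.
It fails at once if the collar is forced more than 10 mm along the shaft while its screw still clamps it (under 0.5 rad) (value of joint set_screw below 0.5 rad and distance of wing from where it was at the start of the episode above 0.01 m).
It also fails if it takes over 32 s, if anything falls off the work surface, if the arm or the gripper's body presses on something with over 40 N, if the wrist force passes 120 N, or if a joint passes its speed limit or range.

ROBOT

A 7-joint arm with a two-finger parallel gripper is mounted at the origin on a cart in front of the work surface, level with it; the furniture and walls round the work are solid. World frame = base frame: x ahead of the robot, y to its left, z up, the work surface at z = 0. Lengths are in m, angles in rad, forces in N, time in s.
With the tool pointing down it reaches from about 0.35 to 0.9 m from the base axis. Payload 19.9 kg.
Tool frame: the origin (TCP) lies between the finger pads; the fingertips stand 19 mm ahead of it and the grasp point (between the pads) is the TCP; z points along the fingers, y is the line along which they close (so a half turn about z gives the same grasp; the last joint's range is limited). The gripper opens to 94 mm and grips with 3 to 60 N. Pads are 16 mm wide; open, the fingers measure 119 mm over their backs; the gripper's body (75 mm by 177 mm) begins 78 mm behind the grasp point.
Start: joints at [-1.371, 0.417, -0.01, 1.614, 0.005, 1.111, -0.053], TCP at [0.15, 0.607, 0.224] pointing down, gripper open.
Joint ranges: [-2.81, 2.81], [-0.39, 2.02], [-1.27, 1.25], [0.06, 2.57], [-1.19, 4.33], [0.19, 2], [-2.82, 2.82]. Speed limits (rad/s): [1.89, 1.89, 2.39, 2.39, 3.01, 3.01, 3.01].

INTERFACE

Orientations are given as a 3x3 rotation matrix whose columns are the frame's x, y, z axes.
In Python, from rig import robot gives the robot as it stands. Calls block until the motion is done:
- robot.move_ptp(position, orientation): joint-space move of the TCP to a pose.
- robot.move_linear(position, velocity=0.15, frame=None, threshold=None): straight line of the TCP; frame=None keeps the orientation; velocity is the mean speed in m/s. With threshold (N) it stops when the force on the tool has changed by that much, and returns True; else False.
- robot.goto_joints(angles): joint-space move.
- robot.gripper_to(opening): finger opening in m; the grip force is fixed at half the most; returns when the fingers have stopped.
- robot.pause(seconds).
- robot.ik(position, orientation): joint angles nearest the present ones, or None.
- robot.get_state(): the state.
- robot.grab_frame(name): name is "scene" or "top" or "wrist"; returns the picture (420x560x3 uint8, red, green, blue); there is no depth.
- robot.camera_info(name): a dict with "fx", "fy", "cx", "cy" (pixels), "dist" ([k1, k2, p1, p2, k3] as OpenCV has them; the pictures are not rectified), "rvec" (rotation vector, rad) and "tvec" (3), from world to camera coordinates, as OpenCV has them. Camera axes: x right, y down, z forward; pixel columns grow to the right and rows downward; lengths in m; the calibration is good to about 2 mm. A picture is of the moment at which its call begins: read the wrist's pose just before it. camera_info takes no time and is no camera call; for the wrist camera it gives the pose at the moment of the call.
A pose or a line that the arm cannot do raises robot.PlanningError and nothing moves.
- robot.sign_off(): hands the job in; it is judged then, once.
The state is a dict: "time": time; "qpos": joint angles; "joint_vel": joint speeds; "effort": joint torques, N m; "ee_pos": TCP position; "tool_rot": TCP orientation; "force": force on the tool from outside, world axes, zero at the start; "moment": the same for the moment, N m; "opening": finger opening in m; "grasp_force": force on a finger pad.
Only numpy, scipy, OpenCV 4.12 (cv2) and the standard library are available. Lean on these libraries where they do the work, as an engineer would, in place of code of your own. Each camera call takes 0.05 s, during which the arm holds its last target. There are 200 camera calls.

## Working session

There is one attempt and no reset: what is moved stays moved. The work goes in short steps, each a Python script; the robot and the scene stay as the last script left them, time stands still between calls to the robot, and variables do not carry over. Pictures are saved under pics/ and viewed, at most 10 in all, crops included, and the job is handed in when it is done.

```bash
mkdir -p pics
python3 - <<'E'
from rig import robot
import cv2,numpy as np
for n in("top","scene"):
    cv2.imwrite(f"pics/{n}0.png",robot.grab_frame(n)[:,:,::-1]); i=robot.camera_info(n)
    R=cv2.Rodrigues(np.array(i["rvec"]))[0]; print(n,i["fx"],-R.T@np.array(i["tvec"]))
s=robot.get_state();print(s["time"],s["tool_rot"],s["opening"])
E
```

```text
top 540.6198845057972 [0.4142995  0.03987045 0.94554025]
scene 510.18462612692963 [-0.0241964  -0.3450832   0.59019946]
0.1 [[-9.70913726e-01  2.39429558e-01 -1.50767971e-04]
 [ 2.39429581e-01  9.70913147e-01 -1.06597390e-03]
 [-1.08843055e-04 -1.07106700e-03 -9.99999420e-01]] 0.09388545055217203
```

View pics/top0.png

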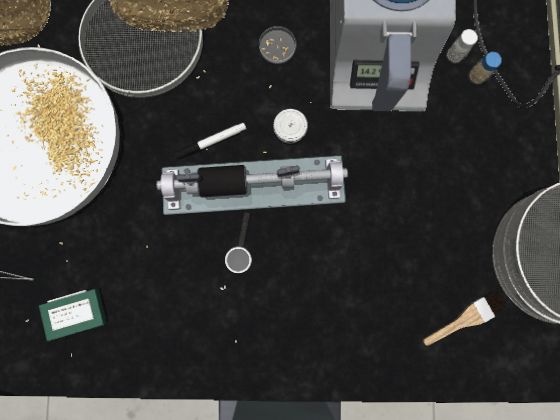

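View pics/scene0.png

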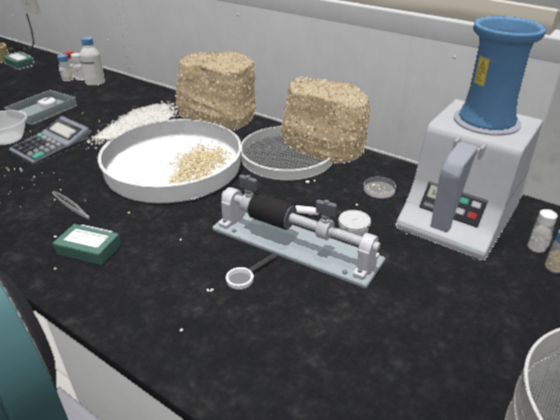

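The top view shows the stand at about (162..345, 156..214), with the roll on the left at (222,181) and the slipped collar near (288,178). I'll enlarge the crop to get better pixel positions.

Run:
```python
import cv2
a=cv2.imread("pics/top0.png")[145:225,150:360]
cv2.imwrite("pics/c0.png",cv2.resize(a,(798,304),interpolation=cv2.INTER_CUBIC))
```

```text
(no output)
```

View pics/c0.png

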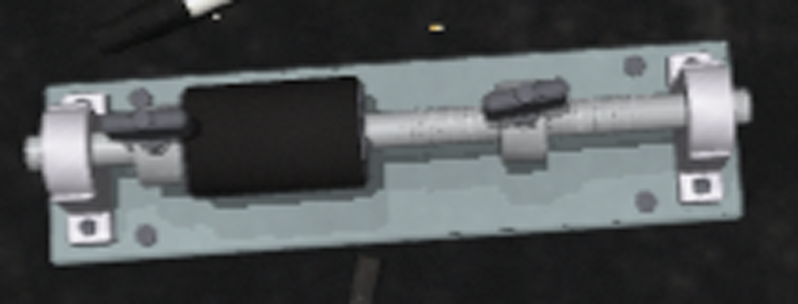

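```bash
cat > h.py <<'E'
from rig import robot
import cv2,numpy as np
def back(cam,uv,z):
    i=cam if isinstance(cam,dict) else robot.camera_info(cam)
    K=np.array([[i["fx"],0,i["cx"]],[0,i["fy"],i["cy"]],[0,0,1]])
    R=cv2.Rodrigues(np.array(i["rvec"],float))[0]; C=-R.T@np.array(i["tvec"],float)
    p=cv2.undistortPoints(np.array(uv,float).reshape(-1,1,2),K,np.array(i["dist"],float))[:,0]
    d=np.c_[p,np.ones(len(p))]@R
    return C+d*((z-C[2])/d[:,2])[:,None]
def rot(yaw): # tool down, tool y axis at yaw in world
    y=np.array([np.cos(yaw),np.sin(yaw),0]); z=np.array([0,0,-1.]); return np.c_[np.cross(y,z),y,z]
E
python3 - <<'E'
from h import *
f=lambda c:np.array(c)/3.8+[150,145]
b=back("top",f([(45,86),(727,42),(742,217),(52,264)]),.01); print(b)
c=b.mean(0); ya=(b[0]+b[3]-b[1]-b[2]); ya/=np.linalg.norm(ya); print(c,"stand yaw of y",np.arctan2(ya[1],ya[0]))
w=back("top",f([(486,102),(568,92),(527,97)]),.108); print(w)
d=w[2]-c; print("along",d@ya,"perp",d@[ya[1],-ya[0],0])
print("wing ang",np.arctan2(*(w[0]-w[1])[[1,0]]))
a0=np.arctan2(ya[1],ya[0])
for k in(-1,1):
  q=robot.ik([w[2][0],w[2][1],.2],rot(a0+k*np.pi/2)); print(q)
  q=robot.ik([w[2][0],w[2][1],.2],rot(a0+k*np.pi/2+1.2)); print(q)
E
```

```text
[[ 0.61722891  0.23072808  0.01      ]
 [ 0.64355124 -0.08694689  0.01      ]
 [ 0.56082741 -0.09350921  0.01      ]
 [ 0.53380015  0.22365373  0.01      ]]
[0.58885193 0.06848143 0.01      ] stand yaw of y 1.6546358963027563
[[ 0.59216661  0.02690772  0.108     ]
 [ 0.59699706 -0.00719895  0.108     ]
 [ 0.59457959  0.00986469  0.108     ]]
along -0.05889048868329253 perp 0.0007989039728637588
wing ang 1.711488409203437
[-0.58634705  0.4608467   0.68649035  1.73535929 -0.32839926  1.06322826
  0.29477834]
[-0.52558925  0.44091611  0.6003619   1.73346103 -0.28097002  1.05416842
  1.45426134]
[-0.82773002  0.61996556  1.08399268  1.74206519 -0.59686821  1.15213756
 -2.62174462]
[-0.82773002  0.61996556  1.08399268  1.74206519 -0.59686821  1.15213756
 -1.42174462]
```

The geometry agrees: gap about 59 mm, and the wing is over the shaft. I'll move above it and take one close look.

Run:
```python
from h import *
import json
robot.move_ptp([.5946,.0099,.20],rot(1.69-np.pi/2))
i=robot.camera_info("wrist"); im=robot.grab_frame("wrist")
cv2.imwrite("pics/w1.png",im[:,:,::-1]); json.dump({k:np.array(v).tolist() for k,v in i.items()},open("w1.json","w"))
s=robot.get_state();print(s["time"],s["qpos"],s["ee_pos"])
```

```text
2.7833 [-0.5855362   0.46029601  0.68333741  1.7351241  -0.32706216  1.0629591
  0.32888723] [0.59463118 0.0108141  0.19993934]
```

View pics/w1.png

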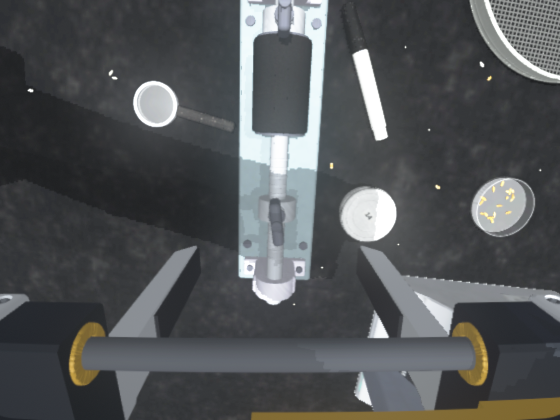

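The wrist view shows the wing from (274,199) to (279,243), centre about (277,221). The shaft runs up to the roll end at (279,135).

Run:
```python
from h import *
import json
i=json.load(open("w1.json"))
for z in(.105,.116): 
    w=back(i,[(274,200),(279,243),(277,221)],z); print(w, np.arctan2(*(w[0]-w[1])[[1,0]]))
print(back(i,[(280,134)],.06))
```

```text
[[ 0.589539    0.02976534  0.105     ]
 [ 0.59804387 -0.00642624  0.105     ]
 [ 0.59406493  0.01249511  0.105     ]] 1.8016043841016687
[[ 0.58936403  0.03243009  0.116     ]
 [ 0.59750201 -0.00220021  0.116     ]
 [ 0.59369472  0.01590489  0.116     ]] 1.80160438410167
[[0.58840781 0.08000978 0.06      ]]
```

Run:
```python
from h import *
R=rot(1.76-np.pi/2)
robot.gripper_to(.05)
robot.move_ptp([.5942,.0115,.15],R)
hit=robot.move_linear([.5942,.0115,.111],.08,None,10)
robot.gripper_to(0)
s=robot.get_state();print(hit,s["time"],s["opening"],s["grasp_force"],s["force"],s["ee_pos"])
q=np.array(s["qpos"])
for k in range(6):
    q[6]+=.2; robot.goto_joints(q)
    s=robot.get_state();print(s["time"],s["force"].round(1) if hasattr(s["force"],"round") else s["force"],s["moment"],s["opening"],s["grasp_force"])
y=np.array(s["tool_rot"])[:,1];print(np.arctan2(y[1],y[0])+np.pi/2,s["ee_pos"])
cv2.imwrite("pics/w2.png",robot.grab_frame("wrist")[:,:,::-1])
```

```text
False 5.2833 0.008713581178247115 29.986660480499268 [-8.8167006  -0.14706398  8.40973474] [0.59325145 0.01140213 0.11097821]
5.6 [-2.9 -1.4  3.5] [-0.09937716  0.85757109  0.07979656] 0.008523556845413382 29.984757900238037
5.9167 [-4.6 -0.1  5.3] [-0.05451202  1.10583931  0.0956942 ] 0.008308568272255915 29.985282719135284
6.2333 [-5.1 -0.1  5.5] [-0.03271148  1.08432271  0.0989456 ] 0.008833553333712258 29.985524117946625
6.55 [-5.  -0.3  6. ] [-0.09183842  1.12093783  0.10024974] 0.008875558455158142 29.985524117946625
6.8667 [-4.  -0.2  5.3] [-0.0115452   1.11169882  0.01117649] 0.008980026875161924 29.98552769422531
7.1833 [-4.8 -0.6  5.8] [-0.17906256  1.17997523  0.11783608] 0.008771808451873 29.985528588294983
2.9523467800935976 [0.59302829 0.01128888 0.11102488]
```

View pics/w2.png

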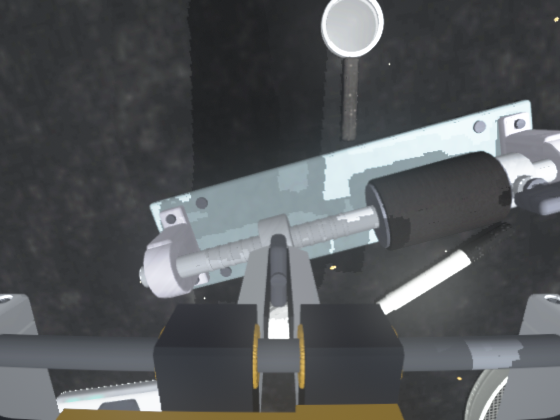

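The wing, at about (278,270) between the fingers, turned with them to about 1.3 rad from the shaft line. Now I'll slide it along the shaft to contact.

Run:
```python
from h import *
d=np.array([np.cos(1.655),np.sin(1.655),0])
p=np.array(robot.get_state()["ee_pos"])
print(robot.move_linear(p+d*.04,.06,None,20))
s=robot.get_state();print(s["ee_pos"],np.round(s["force"],1))
print(robot.move_linear(p+d*.068,.03,None,12))
s=robot.get_state();e=np.array(s["ee_pos"]);print(s["time"],e,np.round(s["force"],1),(e-p)@d,s["opening"])
cv2.imwrite("pics/w3.png",robot.grab_frame("wrist")[:,:,::-1])
```

```text
False
[0.58946971 0.052982   0.11102638] [-4.5  1.7  3.7]
True
8.7 [0.58798921 0.06933459 0.11100594] [-1.1 -2.9  6.1] 0.05823841932149697 0.00881176106596861
```

View pics/w3.png

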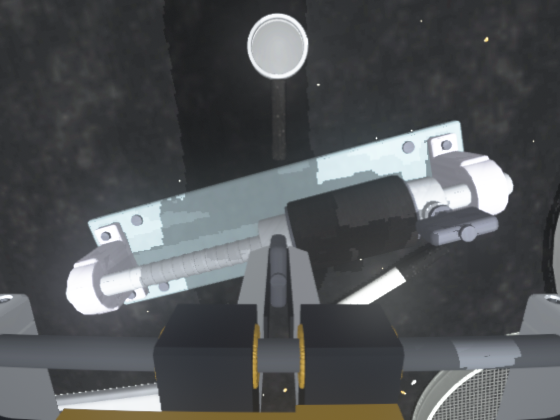

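The collar at (273,235) sits right against the roll's end, contact came at 58 mm as expected. Now I'll release and retreat.

Run:
```python
from h import *
robot.gripper_to(.04)
p=np.array(robot.get_state()["ee_pos"])
robot.move_linear(p+[0,0,.09],.08)
robot.pause(.3)
s=robot.get_state();print(s["time"],np.round(s["force"],1),s["opening"])
cv2.imwrite("pics/w4.png",robot.grab_frame("wrist")[:,:,::-1])
```

```text
10.9917 [-0.5 -0.8 -0.7] 0.04015297738003114
```

View pics/w4.png

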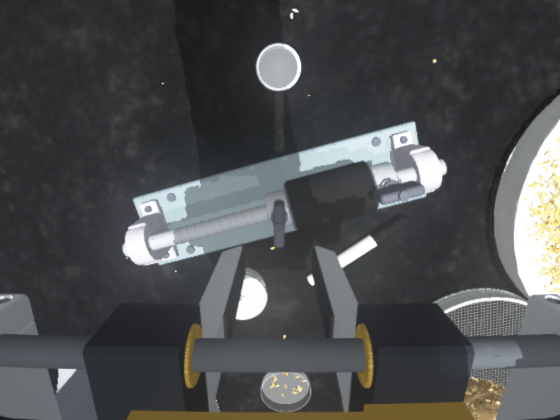

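The collar at (278,205) touches the roll, the wing at (279,225) stands across the shaft, and the gripper is clear.

```bash
python3 -c "
from rig import robot
print(robot.sign_off())"
```

```text
the job is handed in; nothing more can be done
None
```

The set screw was loosened by about 1.2 rad (more than the quarter turn's 0.8 rad minimum for loose), the collar was slid about 58 mm until it touched the roll, the gripper was released and raised clear, and the job is handed in; `sign_off` returned no verdict.

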